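# Move the tinning pot to the melting zone and hold its sprung lid open for charging

### The arm

A 6-joint arm with a two-finger parallel gripper is mounted at the origin on a cart in front of the work surface, level with it; the furniture and walls round the work are solid. World frame = base frame: x ahead of the robot, y to its left, z up, the work surface at z = 0. Lengths are in m, angles in rad, forces in N, time in s.
With the tool pointing down it reaches from about 0.35 to 0.775 m from the base axis. Payload 5.5 kg.
Tool frame: the origin (TCP) lies midway between the tips of the shut fingers; the grasp point (between the pads) lies 19 mm behind it; z points along the fingers, y is the direction in which the jaws open and shut (so a half turn about z gives the same grasp; the last joint's range is limited). The gripper opens to 85 mm and grips with 20 to 120 N. Pads are 22 mm wide; open, the fingers measure 114 mm over their backs; the gripper's body (76 mm by 85 mm) begins 54 mm behind the grasp point. The pads swing forward as they close: fully open they stand 13 mm farther back than shut.
Start: joints at [0.992, 0.313, 0.046, 1.304, 0, 1.431], TCP at [0.244, 0.521, 0.231] pointing down, gripper open.
Joint ranges: [-2.76, 2.76], [-0.86, 1.69], [-1.03, 1.26], [-2.2, 2.34], [-1.47, 1.5], [-3.14, 3.14]. Speed limits (rad/s): [2.57, 2.57, 3.14, 3.14, 3.14, 3.14].

### API

Orientations are given as a unit quaternion [w, x, y, z].
In Python, from workcell import env gives the robot as it stands.
- The arm moves only by the shell command python3 -m pendant 'ROWS' [FORCE]. ROWS is JSON, a list of rows, each a list of 3 entries, a list of its own where there are three numbers: the shift along the tool's x, y, z each as a share of 20 mm, from -1 to 1, then the turn about the tool's z as a share of 6 degrees, from -1 to 1, then the closure, from -1 (fully open) to 1 (shut). In form: [[[tx, ty, tz], turn, claw], ...]. A call has 1 to 12 rows; each row shifts and turns the commanded pose from where the row before left it, along the tool's axes as they then stand; what a row does not reach is not made up. A row lasts 1/8 s, in which the tool goes at most 62.5 mm and 10.7 degrees, less where a joint would pass 70% of its speed; a pose out of reach is approached as far as the arm can. A call with a number of a shift or a turn outside -1 to 1 is refused whole. A call with a gripper value outside its range is refused whole. The fingers move at their own pace and stop on an object; FORCE is the grip in N (left out, the last holds). Time passes only in rows, so rows that do not move let the fingers close. It gives the time, the measured TCP pose, the force and the opening at its end, in the units of the state.
- env.get_state(): the state, without advancing time (a new reading comes with each control period).
- env.read_camera(name): name is "scene" or "top"; returns a dict with "color" (480x640x3 uint8, blue, green, red), "mtx" (3x3 intrinsics, pixels), "k1" (the pictures are not rectified: a ray, as slopes to the right and down, at radius r is drawn at 1 + k1 r^2 times it, then the intrinsics apply), "view" (4x4, takes a point from world to camera coordinates). Camera axes: x right, y down, z forward; pixel columns grow to the right and rows downward; lengths in m; the calibration is good to about 2 mm. A picture is of the moment at which its call begins. There is no depth.
- env.hand_in(): hands the job in, once; it reports no verdict.
Trained networks look in the newest picture that a camera, given by its name, has taken for a name from the list of things; names that differ only in an ending like _2 or _b are one class to them, and where a whole thing is asked for, a point or a joint stands for the part that bears it (a point fixed in the world has none). Each returns a list of dicts, best first, with "p" (0 to 1); they miss things now and then, are a little off and sometimes report something else, mostly with a low value. They report only what shows in the picture. A call takes as long as a camera call.
- env.boxes_of(camera, thing): "location" ([column, row] in pixels, amid what is visible of it).
- env.cut_out(camera, thing): "region" (480x640 bool, what is visible of it) and "location" ([column, row] in pixels, amid what is visible of it).
The state is a dict: "clock": time; "joint_pos": joint angles; "qvel": joint speeds; "tau": joint torques, N m; "tcp_pos": TCP position; "orientation": TCP orientation; "wrist_force": force on the tool from outside, world axes, zero at the start; "ft_torque": the same for the moment, N m; "finger_gap": finger opening in m.
Only numpy, scipy, OpenCV 4.12 (cv2) and the standard library are available. Lean on these libraries where they do the work, as an engineer would, in place of code of your own. Each camera call takes 0.05 s, during which the arm holds its last target.

### The job

Take the tinning pot by its wooden handle and slide it, without lifting it and with its lid shut, across the hotplate from the grey-ringed zone to the orange-ringed zone, until its foot stands inside the orange ring. Then let go of the handle, raise the pot's spring-closed lid by the turning wooden grip to about 60 degrees and keep holding it there, so that a colleague can drop in solder sticks; the job finishes while you still hold the lid, with the pot still in the ring. Do not disturb the solder sticks, the solder reel or the cutters lying round the hotplate.

Things in the scene. Friction and masses are not known exactly. Their poses are not given: they have to be found in the camera images.
- hotplate: fixed two-zone bench hotplate, 200 (x) x 280 (y) x 34 mm, aluminium with a flat black glass top that is 34 mm above its origin; origin at the centre of its underside, on the bench; its own -x side (two small knobs and a blank display) faces the robot, the two zones lie side by side along its y
- zone_melt: the orange ring printed flush on the glass: the goal zone, inner radius 56 mm, outer 59.5 mm, with a small orange cross in its middle; origin at its centre on the glass. It may be the left or the right zone; the zones' centres are 130 mm apart
- zone_hold: the grey ring of the same size, in which the pot stands at the start; origin at its centre on the glass
- pot: loose dark round steel tinning pot, 0.7 to 1 kg with its lid, foot radius 45 mm, 71 mm high; origin at the centre of its underside, z up. Its own -x points along its handle (roughly to the robot); the lid's hinge axis is on the far side, along its y through x = 54, z = 71 mm. Friction on the glass about 0.5 to 0.7
- pot_handle (a point): middle of the pot's straight wooden handle, at x = -108, y = 0, z = 48 mm in the pot's frame; the handle runs along the pot's x from -68 to -144 mm, is 20 mm wide (y) and 16 mm high, free on all sides
- lid (a joint): angle of the pot's round steel lid (radius 48 mm, 5 mm thick) about its hinge: 0 shut, positive opening upward and away from the handle (rad), stop at 1.75. A coil spring and its weight pull it shut from every angle, with about 0.05 to 0.09 N m; it does not stay open by itself
- lid_grip: wooden roller grip of the lid: cylinder 16 mm in diameter, 50 mm long, along the pot's y, between two steel stirrup arms (3 mm thick, 29 mm either side of its middle). It turns freely on its pin, so it may be clamped while the lid swings. Origin at its middle: x = -26, z = 112 mm in the pot's frame when shut, 36 mm above the lid; it moves on an arc of 90 mm about the hinge
- solder_sticks: bystander: four stick-solder bars as one bundle, 45 x 160 x 17 mm, origin under its middle
- reel_solder: bystander: standing reel of solder with black flanges, 57 mm in diameter, 32 mm high, origin under its middle
- cutters: bystander: blue-handled cutters lying flat, 46 x 140 x 11 mm, origin under the middle

How it is judged:
By the outcome, as a careful person would: the job done as asked, in the order asked, and still so for the second after the job is handed in, while the arm keeps its last pose, push and grip.
It also fails if it takes over 51 s, if anything falls off the work surface, if the arm or the gripper's body presses on something with over 40 N, if the wrist force passes 120 N, or if a joint passes its speed limit or range.

## Working session

There is one attempt and no reset: what is moved stays moved. The work goes in short steps, Python scripts to look and compute and a shell command to move; the robot and the scene stay as the last step left them, time stands still between calls to the robot, and variables do not carry over. Pictures are saved under pics/ and viewed, and the job is handed in when it is done.

```bash
ls; mkdir -p pics; python3 - <<'E'
from workcell import env
import cv2,numpy as np
s=env.get_state();print({k:np.round(v,3).tolist() for k,v in s.items()})
for c in("scene","top"):
    r=env.read_camera(c);cv2.imwrite(f"pics/{c}0.png",r["color"]);print(c,r["mtx"],r["k1"],np.round(r["view"],4).tolist())
    for t in["zone_melt","zone_hold","pot","pot_handle","lid_grip","hotplate","solder_sticks","reel_solder","cutters"]:
        print(t,[(np.round(d["location"]).tolist(),round(d["p"],2)) for d in env.boxes_of(c,t)[:2]])
E
```

```text
pics
{'clock': 0.0, 'joint_pos': [0.992, 0.314, 0.045, 1.304, 0.0, 1.431], 'qvel': [0.001, 0.001, 0.001, 0.001, -0.001, -0.001], 'tau': [0.0, -48.063, 29.853, 0.019, -0.0, 0.0], 'tcp_pos': [0.244, 0.52, 0.23], 'orientation': [-0.0, 0.218, 0.976, -0.001], 'wrist_force': [0.111, -0.073, 0.626], 'ft_torque': [0.002, 0.028, -0.013], 'finger_gap': 0.086}
scene [[508.28847292   0.         323.28790952]
 [  0.         508.28847292 241.52173664]
 [  0.           0.           1.        ]] -0.10667823232160094 [[0.8368, -0.5471, 0.023, -0.5893], [-0.2154, -0.3675, -0.9047, 0.1841], [0.5034, 0.7521, -0.4254, 0.737], [0.0, 0.0, 0.0, 1.0]]
zone_melt [([383.0, 352.0], 0.75)]
zone_hold [([321.0, 319.0], 0.85)]
pot [([332.0, 288.0], 0.97)]
pot_handle [([334.0, 290.0], 0.58)]
lid_grip [([325.0, 251.0], 0.67)]
hotplate [([358.0, 248.0], 0.71), ([358.0, 366.0], 0.62)]
solder_sticks [([436.0, 314.0], 0.62)]
reel_solder [([354.0, 250.0], 0.57)]
cutters [([211.0, 282.0], 0.68), ([332.0, 290.0], 0.4)]
top [[509.6875312    0.         314.92418227]
 [  0.         509.6875312  241.90482199]
 [  0.           0.           1.        ]] -0.13598022740339705 [[0.0266, -0.9996, -0.0081, -0.165], [-0.9914, -0.0254, -0.1282, 0.6155], [0.1279, 0.0114, -0.9917, 0.9996], [0.0, 0.0, 0.0, 1.0]]
zone_melt [([414.0, 268.0], 0.77)]
zone_hold [([331.0, 274.0], 0.65)]
pot [([357.0, 265.0], 0.67)]
pot_handle [([356.0, 267.0], 0.68)]
lid_grip [([362.0, 271.0], 0.69)]
hotplate [([380.0, 267.0], 0.81)]
solder_sticks [([379.0, 186.0], 0.74)]
reel_solder [([270.0, 180.0], 0.95)]
cutters [([231.0, 327.0], 0.72)]
```

View pics/scene0.png

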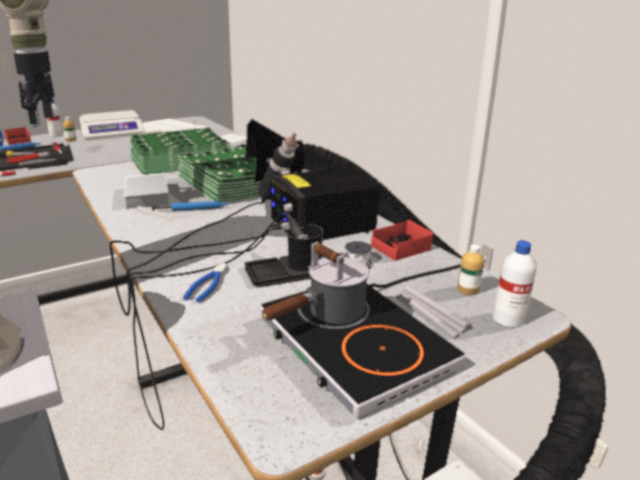

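View pics/top0.png

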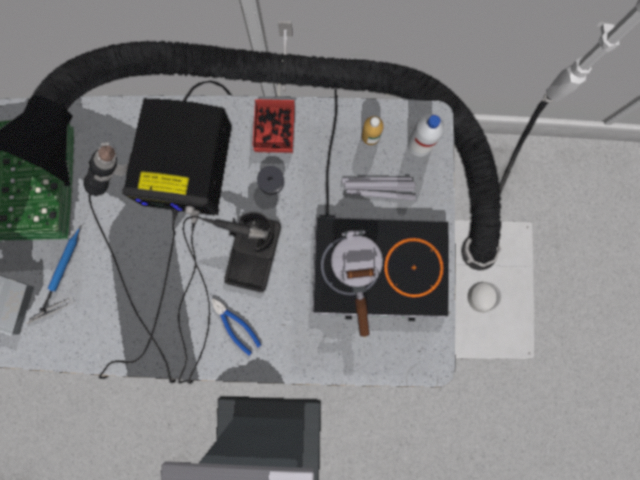

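The views show the pot standing in the left, grey zone, with the lid at about (357,262) in the top image and the handle end at (363,330). The orange ring is to its right at (414,268). Next I measure them.

```bash
cat > h.py <<'E'
from workcell import env
import cv2,numpy as np
from scipy.optimize import least_squares
def ray(r,px):
    p=cv2.undistortPoints(np.array(px,float).reshape(-1,1,2),r["mtx"],np.array([r["k1"],0,0,0.])).reshape(-1,2)
    V=np.array(r["view"]);d=np.c_[p,np.ones(len(p))]@V[:3,:3];c=-V[:3,:3].T@V[:3,3]
    return c,d
def atz(r,px,z):
    c,d=ray(r,px);return c+d*((z-c[2])/d[:,2])[:,None]
def proj(r,P):
    V=np.array(r["view"]);return cv2.projectPoints(np.array(P,float).reshape(-1,1,3),cv2.Rodrigues(V[:3,:3])[0],V[:3,3],r["mtx"],np.array([r["k1"],0,0,0.]))[0].reshape(-1,2)
def circ(P):
    f=lambda q:np.hypot(P[:,0]-q[0],P[:,1]-q[1])-q[2]
    m=np.median(P[:,:2],0);return least_squares(f,[*m,.057],loss="soft_l1",f_scale=.002).x
def orange(r):
    h=cv2.cvtColor(r["color"],cv2.COLOR_BGR2HSV)
    return (h[...,0]<14)&(h[...,0]>4)&(h[...,1]>190)&(h[...,2]>150)
def tri(rays):
    A=np.zeros((3,3));b=np.zeros(3)
    for c,d in rays:
        d=d/np.linalg.norm(d);M=np.eye(3)-np.outer(d,d);A+=M;b+=M@c
    return np.linalg.solve(A,b)
E
python3 - <<'E'
from h import *
R={}
for c in("scene","top"):
    r=env.read_camera(c);R[c]=r
    m=orange(r);ys,xs=np.nonzero(m)
    P=atz(r,np.c_[xs,ys],.034);q=circ(P);d=np.hypot(*(P[:,:2]-q[:2]).T);k=abs(d-.0577)<.008;print(c,len(P),q,k.sum(),circ(P[k]))
    for t in["pot","pot_handle","lid_grip","zone_hold","lid","hotplate"]:
        for d in env.cut_out(c,t)[:1]:
            ys,xs=np.nonzero(d["region"]);print(t,round(d["p"],2),d["location"],len(xs),xs.min(),xs.max(),ys.min(),ys.max())
            im=r["color"].copy();im[d["region"]]=(0,255,0);np.save(f"pics/{c}_{t}.npy",d["region"])
    x0,y0=(290,200) if c=="top" else (240,210)
    im=r["color"][y0:y0+150,x0:x0+200];cv2.imwrite(f"pics/{c}_z.png",cv2.resize(im,(800,600),interpolation=cv2.INTER_CUBIC))
E
```

```text
scene 52 [ 0.57784235 -0.35141918  0.05758358] 52 [ 0.57784235 -0.35141918  0.05758358]
pot 0.74 [333.2, 290.3] 4651 263 372 242 323
pot_handle 0.71 [334.2, 290.7] 4647 263 372 243 324
lid_grip 0.6 [323.8, 253.7] 264 314 340 243 262
zone_hold 0.79 [322.5, 318.7] 499 299 369 304 328
lid 0.74 [336.4, 269.2] 1826 309 369 243 287
hotplate 0.61 [359.9, 366.1] 9601 261 463 265 417
top 360 [ 0.57351588 -0.35141564  0.05751987] 359 [ 0.57351994 -0.35143148  0.05752814]
pot 0.92 [356.2, 265.6] 2647 331 381 230 336
pot_handle 0.58 [354.8, 266.1] 2631 331 381 230 336
lid_grip 0.49 [361.6, 270.5] 232 346 373 267 278
zone_hold 0.9 [332.2, 275.2] 624 321 371 239 294
lid 0.71 [358.1, 259.9] 2023 331 381 230 285
hotplate 0.67 [381.7, 263.7] 8168 312 449 89 321
```

View pics/top_z.png

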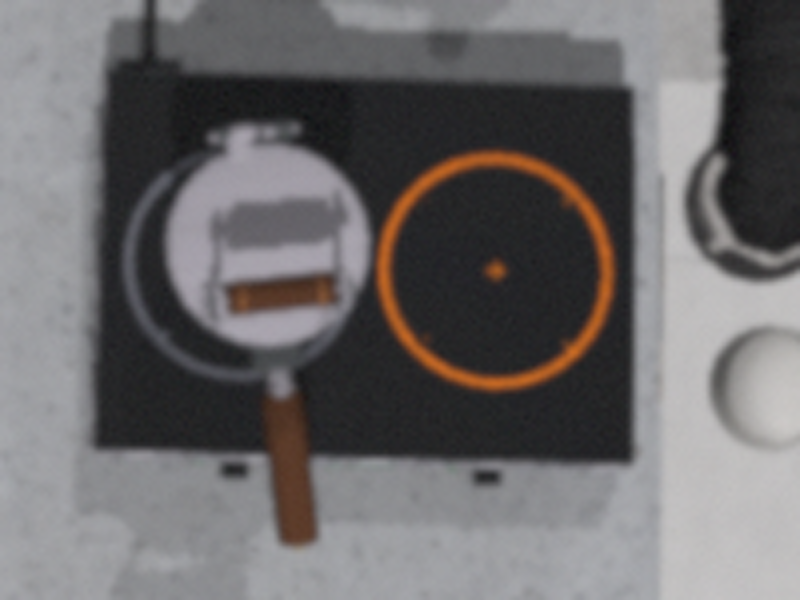

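View pics/scene_z.png

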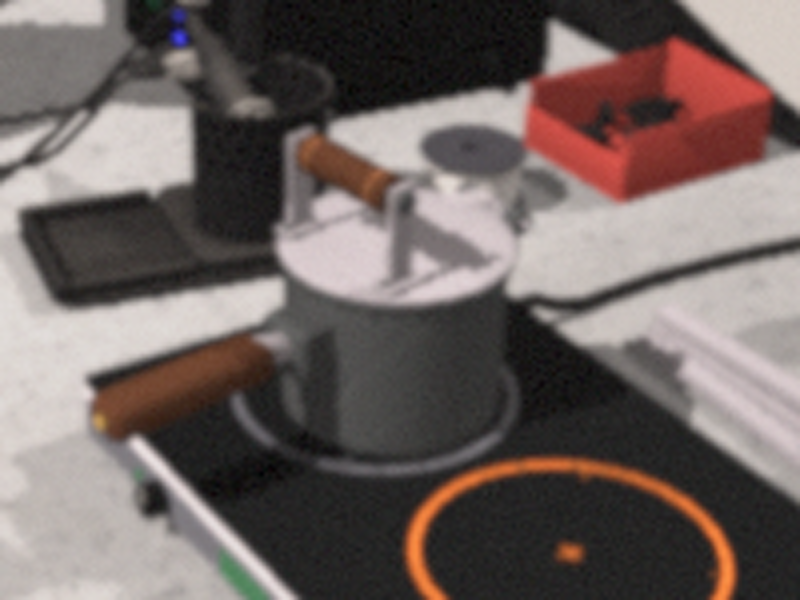

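```bash
cat >> h.py <<'E'
def fitpot(R,obs,x0):
    # obs: (cam, local xyz, px)
    def T(q,l):
        c,s=np.cos(q[2]),np.sin(q[2]);return np.array([q[0]+c*l[0]-s*l[1],q[1]+s*l[0]+c*l[1],.034+l[2]])
    f=lambda q:np.concatenate([proj(R[c],T(q,l))[0]-p for c,l,p in obs])
    o=least_squares(f,x0,loss="soft_l1",f_scale=1.5);return o.x,np.round(o.fun.reshape(-1,2),1).tolist()
E
python3 - <<'E'
from h import *
R={c:env.read_camera(c) for c in("scene","top")}
t=lambda a,b:(290+a/4,200+b/4); s=lambda a,b:(240+a/4,210+b/4)
obs=[("top",(-.144,0,.052),t(298,541)),("top",(-.068,0,.052),t(284,395)),("top",(-.026,.025,.113),t(230,297)),("top",(-.026,-.025,.113),t(334,290)),("top",(0,0,.076),t(269,245)),
("scene",(-.144,0,.048),s(100,415)),("scene",(-.026,.025,.112),s(303,150)),("scene",(-.026,-.025,.112),s(388,188)),]
q,e=fitpot(R,obs,[.57,-.24,0]);print(q,e)
for c in("top","scene"):
    o2=[o for o in obs if o[0]==c];print(c,fitpot(R,o2,q))
# ring plate yaw : grey ring
m=np.load("pics/top_zone_hold.npy");ys,xs=np.nonzero(m);P=atz(R["top"],np.c_[xs,ys],.034);print(circ(P))
# hose location
print(atz(R["top"],[t(107,75),t(633,88),t(97,447),t(630,460)],.034))
print(atz(R["top"],[(485,250),(485,250),(450,200)],.034),atz(R["top"],[(485,250)],.3))
print("bystanders",atz(R["top"],[(379,186),(270,180),(231,327)],.01))
E
```

```text
[ 0.57777991 -0.23049166  0.13174329] [[0.3, 0.7], [-0.7, -2.4], [-0.8, -0.3], [0.5, -1.5], [-0.0, -1.1], [-1.7, 2.2], [-0.4, 0.8], [-0.2, 2.9]]
top (array([ 0.57603936, -0.23112026,  0.12589521]), [[0.2, 1.7], [-0.6, -1.5], [-0.6, 0.6], [0.8, -0.5], [0.3, -0.2]])
scene (array([ 0.58201901, -0.22442063,  0.14872375]), [[-0.1, 0.1], [-0.2, -1.0], [0.3, 0.7]])
[ 0.57794503 -0.22588846  0.05478765]
[[ 0.66843597 -0.1513326   0.034     ]
 [ 0.66893697 -0.42411602  0.034     ]
 [ 0.47824059 -0.15127629  0.034     ]
 [ 0.47755703 -0.42193763  0.034     ]]
[[ 0.61237998 -0.50123828  0.034     ]
 [ 0.61237998 -0.50123828  0.034     ]
 [ 0.71564295 -0.42837291  0.034     ]] [[ 0.5800896  -0.41372254  0.3       ]]
bystanders [[ 0.74693287 -0.28188284  0.01      ]
 [ 0.75421389 -0.04907447  0.01      ]
 [ 0.44148167  0.02025542  0.01      ]]
```

```bash
python3 - <<'E'
from h import *
R={c:env.read_camera(c) for c in("scene","top")}
for c in R:
    print(c,ray(R[c],[(0,0)])[0])
for px in[(485,250),(490,180),(450,105)]:
  for z in(-.3,-.1,.0,.1,.2,.3,.4,.5):
    P=atz(R["top"],[px],z)[0];print(px,z,P.round(3),proj(R["scene"],P).round())
E
python3 -m pendant '[[[-0.88,-1,0],0,-1],[[-0.88,-1,0],0,-1],[[-0.88,-1,0],0,-1],[[-0.88,-1,0],0,-1],[[-0.88,-1,0],0,-1],[[-0.88,-1,0],0,-1],[[-0.88,-1,0],0,-1],[[-0.88,-1,0],0,-1]]' 80
```

```text
scene [ 0.16171557 -0.80905814  0.49359855]
top [ 0.48675574 -0.16076226  1.06886088]
(485, 250) -0.3 [ 0.653 -0.611 -0.3  ] [[506. 588.]]
(485, 250) -0.1 [ 0.629 -0.545 -0.1  ] [[489. 483.]]
(485, 250) 0.0 [ 0.617 -0.512  0.   ] [[478. 421.]]
(485, 250) 0.1 [ 0.604 -0.48   0.1  ] [[466. 351.]]
(485, 250) 0.2 [ 0.592 -0.447  0.2  ] [[451. 274.]]
(485, 250) 0.3 [ 0.58  -0.414  0.3  ] [[434. 190.]]
(485, 250) 0.4 [ 0.568 -0.381  0.4  ] [[415.  99.]]
(485, 250) 0.5 [ 0.556 -0.348  0.5  ] [[394.   4.]]
(490, 180) -0.3 [ 0.85 -0.63 -0.3 ] [[588. 531.]]
(490, 180) -0.1 [ 0.797 -0.561 -0.1  ] [[568. 439.]]
(490, 180) 0.0 [ 0.771 -0.527  0.   ] [[555. 384.]]
(490, 180) 0.1 [ 0.744 -0.493  0.1  ] [[540. 323.]]
(490, 180) 0.2 [ 0.718 -0.459  0.2  ] [[523. 254.]]
(490, 180) 0.3 [ 0.691 -0.424  0.3  ] [[502. 179.]]
(490, 180) 0.4 [ 0.664 -0.39   0.4  ] [[478.  96.]]
(490, 180) 0.5 [ 0.638 -0.356  0.5  ] [[452.   7.]]
(450, 105) -0.3 [ 1.068 -0.521 -0.3  ] [[600. 440.]]
(450, 105) -0.1 [ 0.983 -0.468 -0.1  ] [[582. 366.]]
(450, 105) 0.0 [ 0.94  -0.442  0.   ] [[570. 322.]]
(450, 105) 0.1 [ 0.898 -0.415  0.1  ] [[556. 273.]]
(450, 105) 0.2 [ 0.856 -0.389  0.2  ] [[540. 217.]]
(450, 105) 0.3 [ 0.813 -0.363  0.3  ] [[521. 155.]]
(450, 105) 0.4 [ 0.771 -0.337  0.4  ] [[499.  86.]]
(450, 105) 0.5 [ 0.728 -0.31   0.5  ] [[474.   9.]]
clock: 2.9
tcp_pos: [0.304, 0.3151, 0.2314]
orientation: [0.0, 0.218, 0.976, 0.0]
wrist_force: [0.6, 0.5, 0.7]
finger_gap: 0.085
```

```bash
python3 -m pendant '[[[-0.88,-1,0],0,-1],[[-0.88,-1,0],0,-1],[[-0.88,-1,0],0,-1],[[-0.88,-1,0],0,-1],[[-0.88,-1,0],0,-1],[[-0.88,-1,0],0,-1],[[-0.88,-1,0],0,-1],[[-0.88,-1,0],0,-1],[[-0.88,-1,0],0,-1],[[-0.88,-1,0],0,-1],[[-0.88,-1,0],0,-1],[[-0.88,-1,0],0,-1]]'
python3 -m pendant '[[[-0.88,-1,0],0,-1],[[-0.88,-1,0],0,-1],[[-0.88,-1,0],0,-1],[[-0.88,-1,0],0,-1],[[-0.88,-1,0],0,-1],[[-0.88,-1,0],0,-1],[[-0.88,-1,0],0,-1],[[-0.88,-1,0],0,-1],[[-0.88,-1,0],0,-1],[[-0.88,-0.8,0],0,-1]]'
python3 -m pendant '[[[0,0,0.8],-1,-1],[[0,0,0.8],-1,-1],[[0,0,0.8],-1,-1],[[0,0,0.8],-1,-1],[[0,0,0.8],-1,-1],[[0,0,0],-0.45,-1],[[0,0,0],0,-1]]'
```

```text
clock: 4.4
tcp_pos: [0.3933, 0.008, 0.2315]
orientation: [0.0, 0.218, 0.976, 0.0]
wrist_force: [-0.2, -0.2, -0.4]
finger_gap: 0.0854
clock: 5.65
tcp_pos: [0.4694, -0.2447, 0.2313]
orientation: [0.0, 0.218, 0.976, 0.0]
wrist_force: [0.3, 0.4, 1.1]
finger_gap: 0.0852
clock: 6.52
tcp_pos: [0.4691, -0.2436, 0.1511]
orientation: [-0.0, -0.066, 0.998, 0.0]
wrist_force: [-0.7, -0.2, -0.0]
finger_gap: 0.0856
```

```bash
python3 - <<'E'
from h import *
for c in("scene","top"):
    r=env.read_camera(c)
    x0,y0=(290,200) if c=="top" else (240,210)
    im=cv2.resize(r["color"][y0:y0+150,x0:x0+200],(533,400),interpolation=cv2.INTER_CUBIC)
    cv2.imwrite(f"pics/{c}_1.png",im)
E
```

```text
(no output)
```

View pics/scene_1.png

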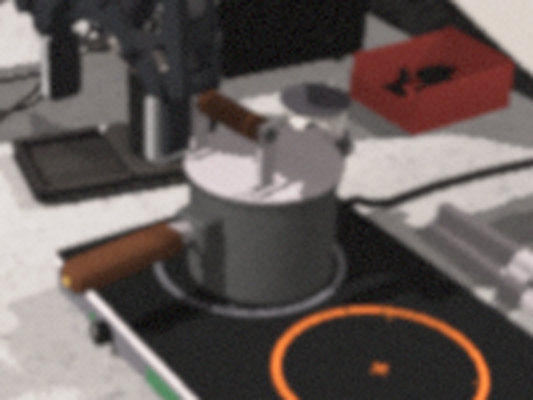

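View pics/top_1.png

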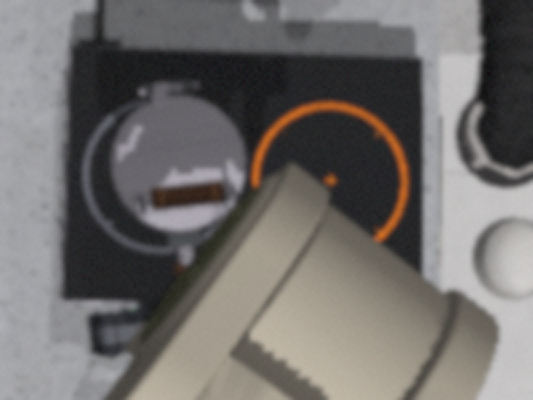

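```bash
python3 -m pendant '[[[0,0,1],0,-1],[[0,0,1],0,-1],[[0,0,1],0,-1],[[0,0,1],0,-1],[[0,0,0.5],0,-1],[[0,0,0],0,-1]]'
python3 - <<'E'
from h import *
print(env.get_state()["tcp_pos"],env.get_state()["wrist_force"])
for c in("scene",):
    r=env.read_camera(c);x0,y0=240,210
    cv2.imwrite(f"pics/{c}_2.png",cv2.resize(r["color"][y0:y0+150,x0:x0+200],(800,600),interpolation=cv2.INTER_CUBIC))
E
```

```text
clock: 7.38
tcp_pos: [0.4688, -0.2431, 0.061]
orientation: [-0.0, -0.066, 0.998, 0.0]
wrist_force: [0.9, 0.7, 0.1]
finger_gap: 0.0852
[ 0.46884231 -0.2431414   0.06096358] [0.90282629 0.710315   0.10136087]
```

View pics/scene_2.png

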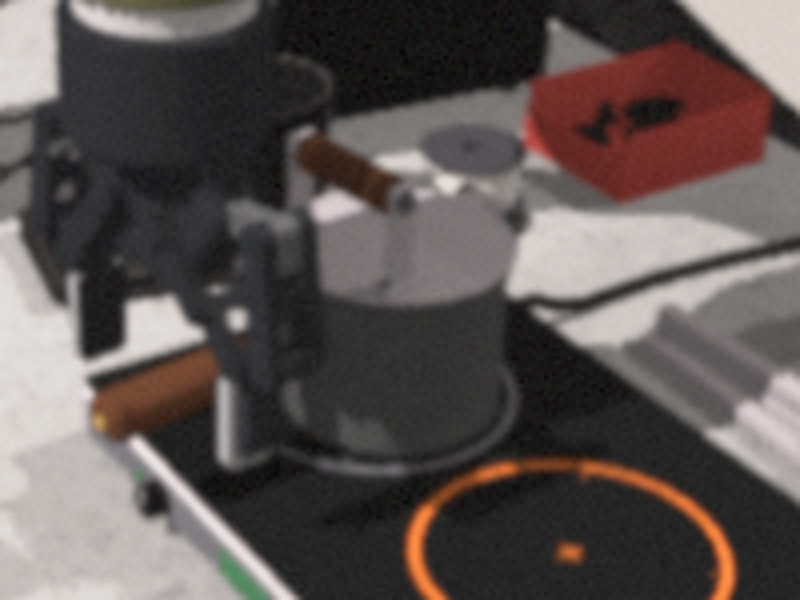

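The fingers straddle the handle: near finger at (240,430), far finger at (100,310). Closing on it now.

```bash
python3 -m pendant '[[[0,0,0],0,1],[[0,0,0],0,1],[[0,0,0],0,1],[[0,0,0],0,1],[[0,0,0],0,1],[[0,0,0],0,1],[[0,0,0],0,1],[[0,0,0],0,1]]' 60
```

```text
clock: 8.43
tcp_pos: [0.4693, -0.244, 0.0616]
orientation: [0.0, -0.066, 0.998, -0.001]
wrist_force: [-1.8, -4.0, 4.7]
finger_gap: 0.0189
```

```bash
python3 -m pendant '[[[0,0,-0.02],0,1],[[0,0,0],0,1],[[0,0,0],0,1]]'
```

```text
clock: 8.8
tcp_pos: [0.4693, -0.2438, 0.0618]
orientation: [0.0, -0.066, 0.998, -0.0]
wrist_force: [-1.9, -5.3, 2.4]
finger_gap: 0.0194
```

```bash
python3 -m pendant '[[[0.04,-0.3,0],0,1],[[0.08,-0.5,0],0,1],[[0.08,-0.5,0],0,1],[[0.08,-0.5,0],0,1]]' && python3 - <<'E'
from h import *
print(env.get_state()["wrist_force"],env.get_state()["ft_torque"])
r=env.read_camera("scene");x0,y0=240,210
cv2.imwrite("pics/scene_3.png",cv2.resize(r["color"][y0:y0+150,x0:x0+200],(800,600),interpolation=cv2.INTER_CUBIC))
E
```

```text
clock: 9.3
tcp_pos: [0.4679, -0.275, 0.0607]
orientation: [0.0, -0.068, 0.998, 0.005]
wrist_force: [-0.4, 9.9, 6.3]
finger_gap: 0.0191
[-0.44580963  9.8618153   6.31506572] [ 2.06146693 -0.52644381  0.86343979]
```

View pics/scene_3.png

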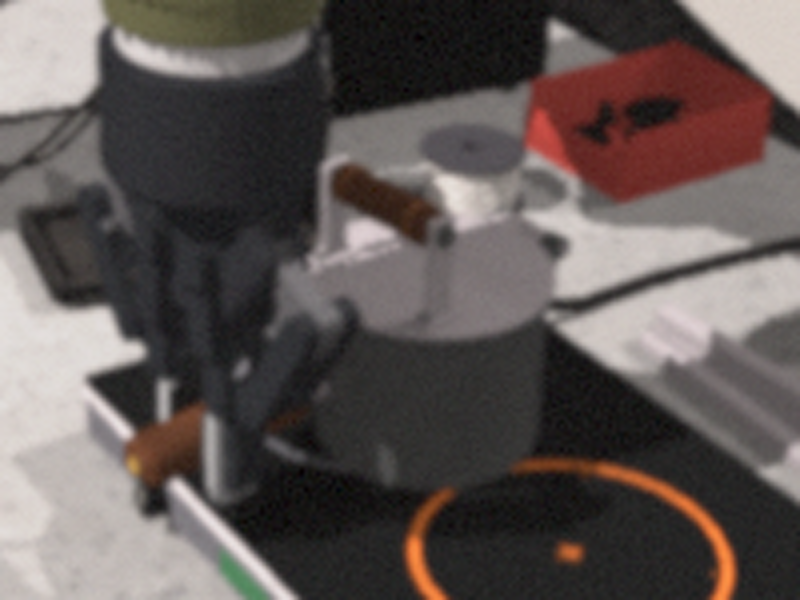

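The pot slides with the handle: its lid is at (435,290) and is moving toward the orange ring. Continuing.

```bash
python3 -m pendant '[[[0.06,-0.45,-0.015],0,1],[[0.07,-0.45,0],0,1],[[0.07,-0.45,0],0,1],[[0.07,-0.45,0],0,1],[[0.07,-0.45,0],0,1],[[0,0,0],0,1]]' && python3 -m pendant '[[[0.07,-0.45,0],0,1],[[0.07,-0.45,0],0,1],[[0.07,-0.45,0],0,1],[[0,0,0],0,1],[[0,0,0],0,1]]' && python3 - <<'E'
from h import *
r=env.read_camera("scene");x0,y0=240,230
cv2.imwrite("pics/scene_4.png",cv2.resize(r["color"][y0:y0+150,x0:x0+200],(800,600),interpolation=cv2.INTER_CUBIC))
E
```

```text
clock: 10.1
tcp_pos: [0.4673, -0.3217, 0.061]
orientation: [0.0, -0.068, 0.998, 0.004]
wrist_force: [0.5, 6.0, 5.8]
finger_gap: 0.0189
clock: 10.72
tcp_pos: [0.4668, -0.3488, 0.061]
orientation: [0.0, -0.068, 0.998, 0.004]
wrist_force: [1.4, 7.2, 4.3]
finger_gap: 0.0188
```

View pics/scene_4.png

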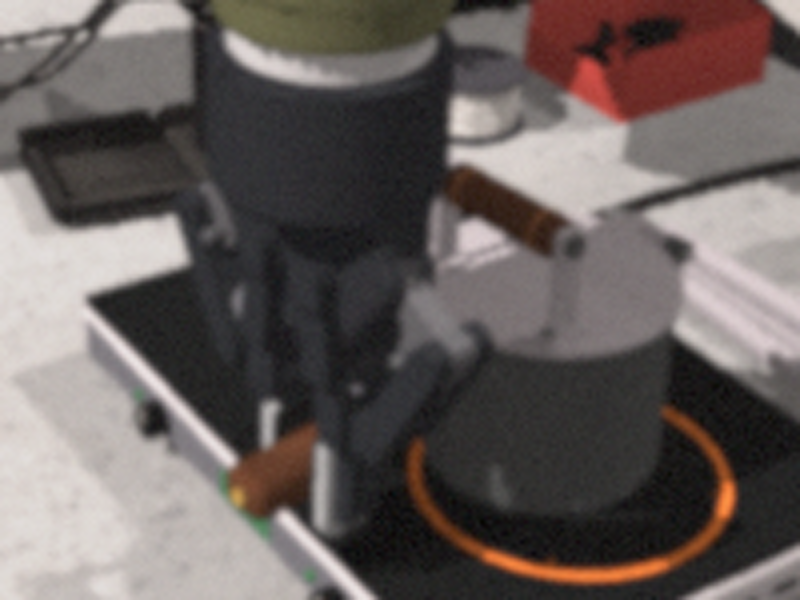

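```bash
python3 -m pendant '[[[0.05,-0.4,0],0,1],[[0.05,-0.4,0],0,1],[[0,0,0],0,1],[[0,0,0],0,1]]' && python3 - <<'E'
from h import *
for c in("scene","top"):
    r=env.read_camera(c);x0,y0=(240,230) if c=="scene" else (310,200)
    cv2.imwrite(f"pics/{c}_5.png",cv2.resize(r["color"][y0:y0+150,x0:x0+200],(800,600),interpolation=cv2.INTER_CUBIC))
E
```

```text
clock: 11.28
tcp_pos: [0.4669, -0.3646, 0.061]
orientation: [0.0, -0.068, 0.998, 0.004]
wrist_force: [0.9, 7.2, 6.1]
finger_gap: 0.0191
```

View pics/scene_5.png

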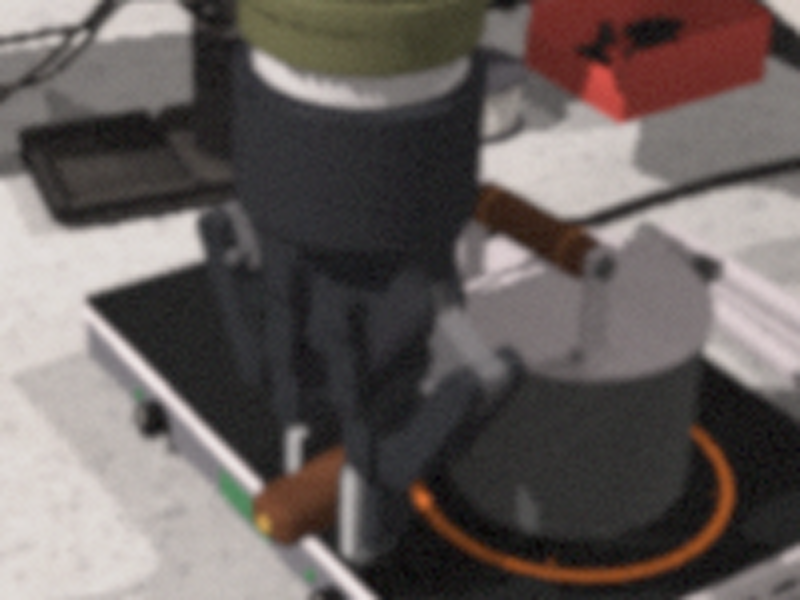

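View pics/top_5.png

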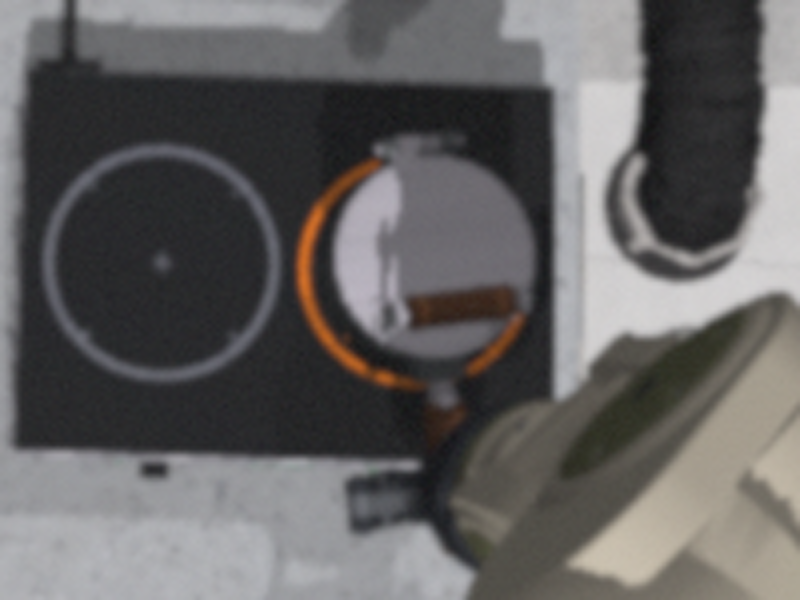

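The pot's foot now stands inside the orange ring, with a ring sliver visible to its left at (310,270) in the top crop. Refining the pose from both views.

```bash
python3 - <<'E'
from h import *
R={c:env.read_camera(c) for c in("scene","top")}
t=lambda a,b:(310+a/4,200+b/4); s=lambda a,b:(240+a/4,230+b/4)
obs=[("top",(-.026,.025,.113),t(410,312)),("top",(-.026,-.025,.113),t(515,303)),("top",(0,0,.076),t(434,254)),
("scene",(-.144,0,.048),s(264,522)),("scene",(-.026,.025,.112),s(487,203)),("scene",(-.026,-.025,.112),s(584,250)),]
q,e=fitpot(R,obs,[.57,-.35,0.1]);print(q,e)
for c in("top","scene"):
    print(c,fitpot(R,[o for o in obs if o[0]==c],q))
E
```

```text
[ 0.57551428 -0.34836711  0.14648131] [[-0.8, -1.1], [-0.2, -2.2], [0.7, -0.7], [-0.8, 0.8], [-2.2, 0.2], [0.3, 2.9]]
top (array([ 0.57308985, -0.3487707 ,  0.1357628 ]), [[-0.8, 0.1], [-0.1, -0.8], [0.9, 0.6]])
scene (array([ 0.57800051, -0.34683615,  0.14489992]), [[0.2, -0.5], [-1.5, -0.7], [1.0, 1.9]])
```

```bash
python3 -m pendant '[[[0.02,-0.16,-0.02],0,1],[[0,0,0],0,1],[[0,0,0],0,1]]' && python3 -m pendant '[[[0,0,0],0,0.2],[[0,0,0],0,-0.2],[[0,0,0],0,-0.6],[[0,0,0],0,-1],[[0,0,0],0,-1],[[0,0,0],0,-1],[[0,0,0],0,-1]]'
```

```text
clock: 11.85
tcp_pos: [0.4668, -0.3674, 0.0611]
orientation: [0.0, -0.068, 0.998, 0.004]
wrist_force: [-0.1, 7.3, 4.0]
finger_gap: 0.019
clock: 12.72
tcp_pos: [0.467, -0.3719, 0.0624]
orientation: [0.0, -0.066, 0.998, 0.0]
wrist_force: [0.1, 0.2, 0.8]
finger_gap: 0.0852
```

```bash
python3 -m pendant '[[[0,0,-1],0,-1],[[0,0,-1],0,-1],[[0,0,-1],0,-1],[[0,0,-1],0,-1],[[0,0,-1],1,-1],[[0,0,-1],1,-1],[[0,0,-1],1,-1],[[0,0,-1],1,-1],[[0,0,0],1,-1],[[0,0,0],1,-1],[[0,0,0],1,-1],[[0,0,0],1,-1]]' && python3 -m pendant '[[[0,0,0],1,-1],[[0,0,0],1,-1],[[0,0,0],1,-1],[[0,0,0],1,-1],[[0,0,0],1,-1],[[0,0,0],1,-1],[[0,0,0],1,-1],[[0,0,0],0,-1]]' && python3 - <<'E'
from h import *
for c in("scene","top"):
    r=env.read_camera(c);x0,y0=(240,230) if c=="scene" else (310,200)
    cv2.imwrite(f"pics/{c}_6.png",cv2.resize(r["color"][y0:y0+150,x0:x0+200],(800,600),interpolation=cv2.INTER_CUBIC))
E
```

```text
clock: 14.22
tcp_pos: [0.467, -0.3718, 0.2224]
orientation: [0.0, 0.347, 0.938, 0.0]
wrist_force: [0.6, 0.0, -0.3]
finger_gap: 0.0854
clock: 15.22
tcp_pos: [0.467, -0.3719, 0.2224]
orientation: [-0.0, 0.659, 0.753, 0.0]
wrist_force: [0.3, 0.4, -0.2]
finger_gap: 0.0855
```

View pics/scene_6.png

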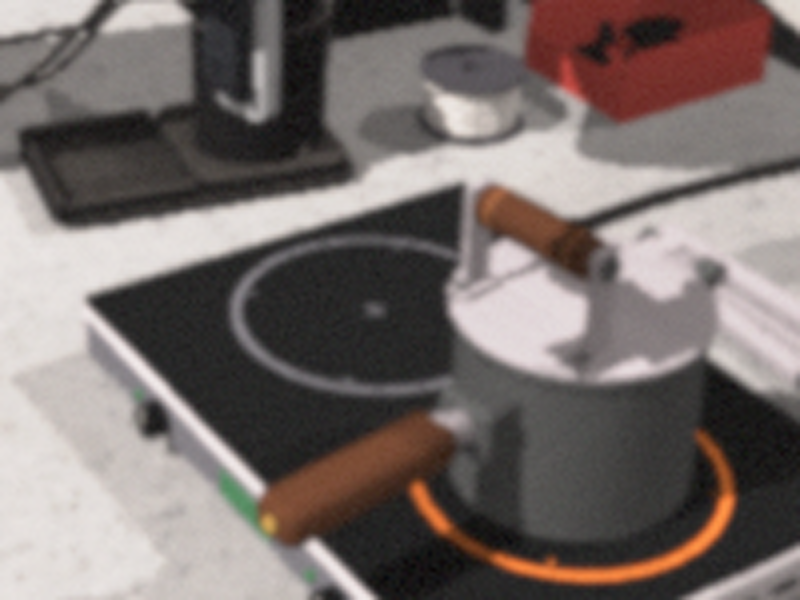

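View pics/top_6.png

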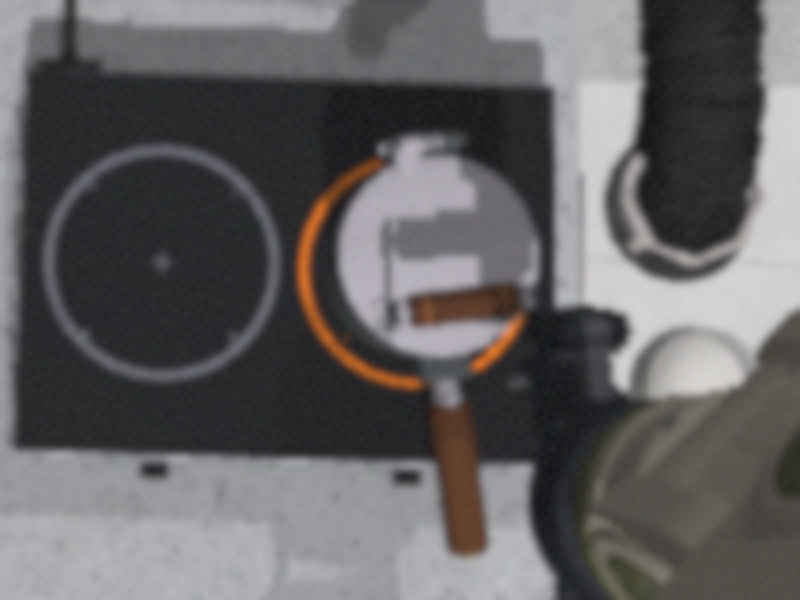

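```bash
python3 - <<'E'
from h import *
R={c:env.read_camera(c) for c in("scene","top")}
t=lambda a,b:(310+a/4,200+b/4); s=lambda a,b:(240+a/4,230+b/4)
obs=[("top",(-.144,0,.052),t(468,549)),("top",(-.068,0,.052),t(452,404)),("top",(-.026,.025,.113),t(412,311)),("top",(-.026,-.025,.113),t(519,301)),("top",(0,0,.076),t(437,254)),
("scene",(-.144,0,.048),s(268,523)),("scene",(-.026,.025,.112),s(487,203)),("scene",(-.026,-.025,.112),s(585,250)),]
for o in(obs,[o for o in obs if o[0]=="top"],[o for o in obs if o[0]=="scene"]):
    q,e=fitpot(R,o,[.57,-.35,0.1]);print(q,e)
    c,s_=np.cos(q[2]),np.sin(q[2]);print("grip",q[0]-.026*c,q[1]-.026*s_)
g=tri([tuple(x[0] if x.ndim>1 else x for x in ray(R[k],[p])) for k,p in(("top",t(465.5,306)),("scene",s(536,226.5)))]);print(g)
E
```

```text
[ 0.57555363 -0.34971287  0.14273511] [[0.5, 1.0], [-0.7, -2.2], [-0.6, -0.9], [-0.5, -1.7], [0.7, -0.7], [-1.5, 0.9], [-1.6, 0.6], [0.7, 3.4]]
grip 0.5498180385877308 -0.3534113947402503
[ 0.57374616 -0.35034838  0.13616194] [[0.4, 2.0], [-0.6, -1.2], [-0.4, 0.0], [-0.2, -0.6], [1.0, 0.3]]
grip 0.5479868088815798 -0.3538776594329743
[ 0.57841806 -0.34636261  0.15665101] [[0.1, -0.5], [-1.4, -0.8], [1.1, 1.7]]
grip 0.55273642486821 -0.3504188974255862
[ 0.54835167 -0.35457221  0.14967809]
```

```bash
python3 -m pendant '[[[0.08,0.84,0],0,-1],[[0.08,0.84,0],0,-1],[[0.08,0.84,0],0,-1],[[0.08,0.84,0],0,-1],[[0.06,0.84,0],0,-1],[[0,0,0],0,-1],[[0,0,0.8],0,-1],[[0,0,0.8],0,-1],[[0,0,0.8],0,-1],[[0,0,0],0,-1]]' && python3 - <<'E'
from h import *
for c in("scene",):
    r=env.read_camera(c);x0,y0=(290,180)
    cv2.imwrite(f"pics/{c}_7.png",cv2.resize(r["color"][y0:y0+150,x0:x0+200],(800,600),interpolation=cv2.INTER_CUBIC))
E
```

```text
clock: 16.68
tcp_pos: [0.5478, -0.3526, 0.172]
orientation: [-0.002, 0.659, 0.752, -0.0]
wrist_force: [0.6, 0.3, -0.7]
finger_gap: 0.0852
```

View pics/scene_7.png

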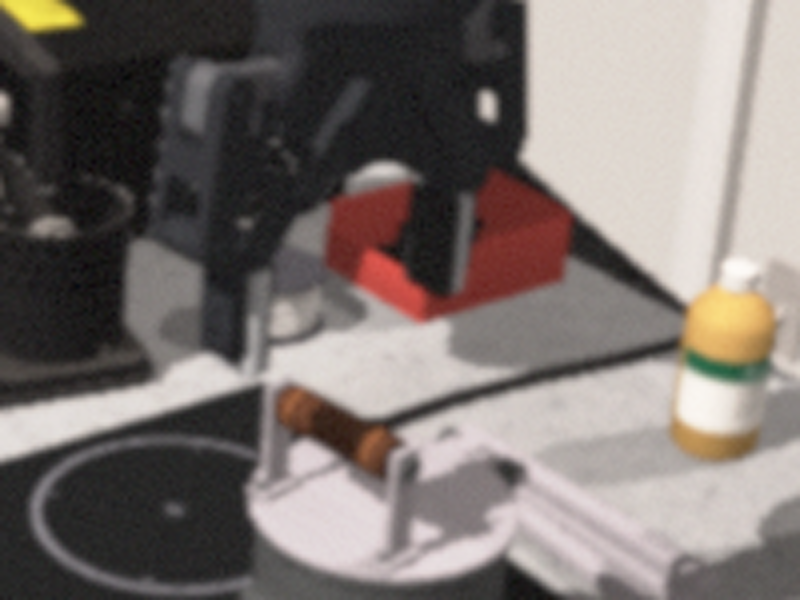

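The open fingers hang centred over the roller: tips at (235,360) and (440,300), roller middle at (340,430). Descending.

```bash
python3 -m pendant '[[[0,0,0.8],0,-1],[[0,0,0.8],0,-1],[[0,0,0.75],0,-1],[[0,0,0],0,-1],[[0,0,0],0,-1]]' && python3 - <<'E'
from h import *
for c in("scene",):
    r=env.read_camera(c);x0,y0=(290,180)
    cv2.imwrite(f"pics/{c}_8.png",cv2.resize(r["color"][y0:y0+150,x0:x0+200],(800,600),interpolation=cv2.INTER_CUBIC))
E
```

```text
clock: 17.35
tcp_pos: [0.5493, -0.3534, 0.1274]
orientation: [0.0, 0.659, 0.752, 0.0]
wrist_force: [1.0, 0.0, 0.4]
finger_gap: 0.086
```

View pics/scene_8.png

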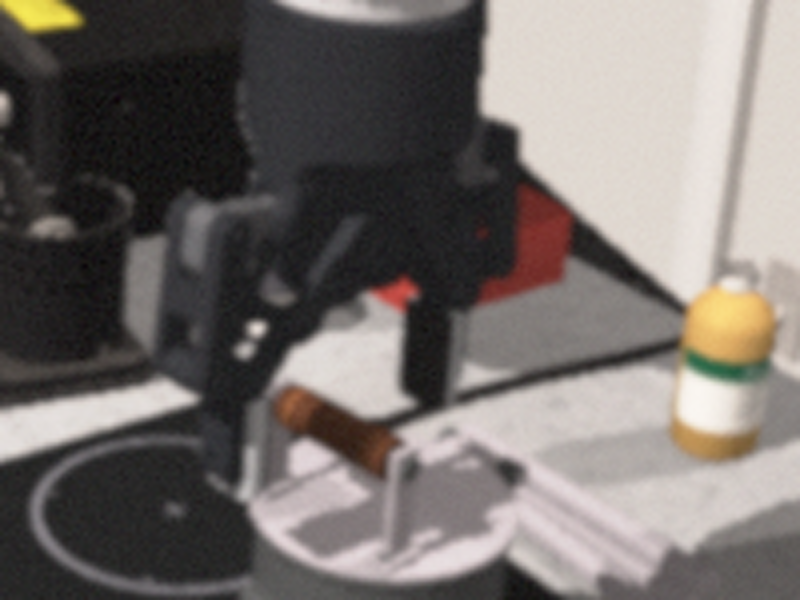

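```bash
python3 -m pendant '[[[0,0,0],0,0],[[0,0,0],0,0.4],[[0,0,0],0,1],[[0,0,0],0,1],[[0,0,0],0,1],[[0,0,0],0,1],[[0,0,0],0,1],[[0,0,0],0,1],[[0,0,0],0,1]]' 30 && python3 - <<'E'
from h import *
for c in("scene",):
    r=env.read_camera(c);x0,y0=(290,200)
    cv2.imwrite(f"pics/{c}_9.png",cv2.resize(r["color"][y0:y0+150,x0:x0+200],(800,600),interpolation=cv2.INTER_CUBIC))
E
```

```text
clock: 18.52
tcp_pos: [0.5494, -0.3534, 0.1275]
orientation: [0.0, 0.659, 0.752, 0.0]
wrist_force: [1.9, 0.3, 1.0]
finger_gap: 0.0149
```

View pics/scene_9.png

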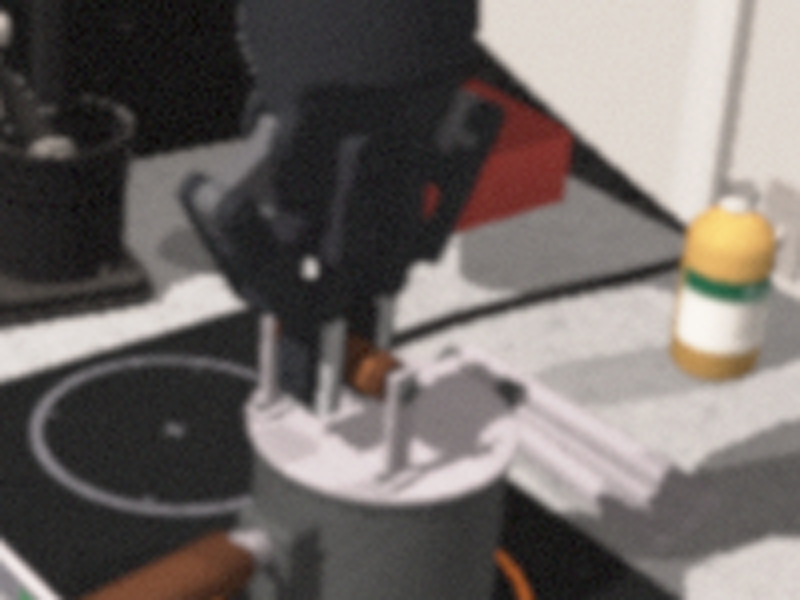

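```bash
python3 -m pendant '[[[0,0.195,-0.34],0,1],[[0,0.222,-0.322],0,1],[[0,0.25,-0.3],0,1],[[0,0.275,-0.28],0,1],[[0,0,0],0,1],[[0,0,0],0,1]]'
```

```text
clock: 19.32
tcp_pos: [0.5677, -0.3507, 0.152]
orientation: [-0.0, 0.659, 0.752, -0.0]
wrist_force: [0.2, 0.0, -1.1]
finger_gap: 0.0149
```

```bash
python3 -m pendant '[[[0,0.3,-0.253],0,1],[[0,0.32,-0.229],0,1],[[0,0.338,-0.198],0,1],[[0,0.355,-0.169],0,1],[[0,0,0],0,1],[[0,0,0],0,1]]' && python3 - <<'E'
from h import *
for c in("scene",):
    r=env.read_camera(c);x0,y0=(290,200)
    cv2.imwrite(f"pics/{c}_10.png",cv2.resize(r["color"][y0:y0+150,x0:x0+200],(800,600),interpolation=cv2.INTER_CUBIC))
E
```

```text
clock: 20.08
tcp_pos: [0.5938, -0.3472, 0.1694]
orientation: [-0.0, 0.659, 0.752, -0.0]
wrist_force: [-2.9, 1.2, 1.6]
finger_gap: 0.0149
```

View pics/scene_10.png

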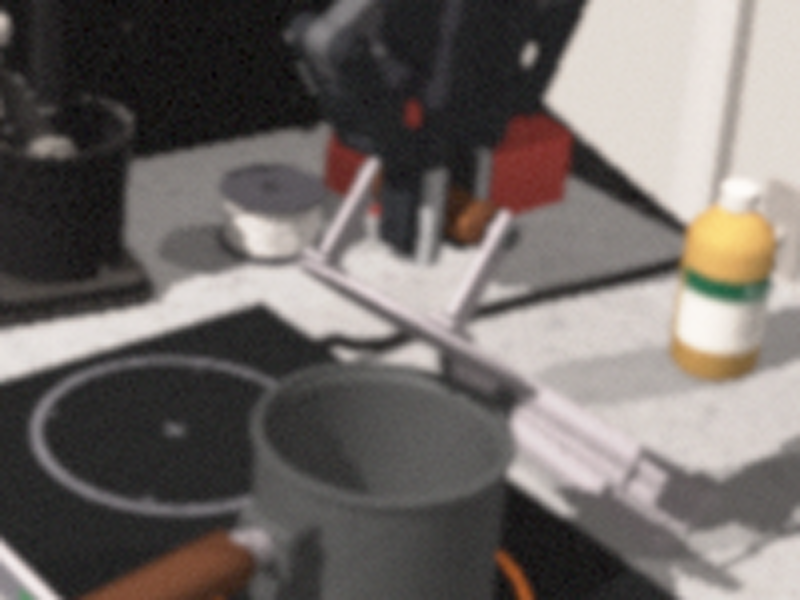

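The lid is about 40° open, its plate running from (305,255) to (520,385) in the crop, and the pot has not moved. Finishing the arc.

```bash
python3 -m pendant '[[[0,0.365,-0.15],0,1],[[0,0.375,-0.12],0,1],[[0,0.385,-0.085],0,1],[[0,0.39,-0.05],0,1],[[0,0,0],0,1],[[0,0,0],0,1]]' && python3 - <<'E'
from h import *
print(env.get_state()["wrist_force"])
for c in("scene","top"):
    r=env.read_camera(c);x0,y0=(290,200) if c=="scene" else (310,200)
    cv2.imwrite(f"pics/{c}_11.png",cv2.resize(r["color"][y0:y0+150,x0:x0+200],(800,600),interpolation=cv2.INTER_CUBIC))
E
```

```text
clock: 20.88
tcp_pos: [0.6239, -0.3433, 0.1768]
orientation: [-0.0, 0.659, 0.752, -0.0]
wrist_force: [-0.7, 1.3, -2.9]
finger_gap: 0.0148
[-0.72660208  1.31405395 -2.93371855]
```

View pics/scene_11.png

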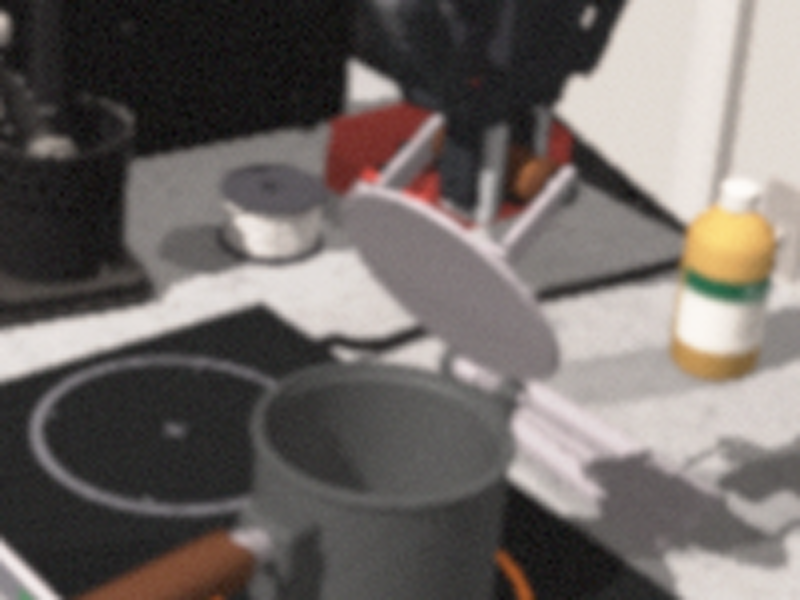

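View pics/top_11.png

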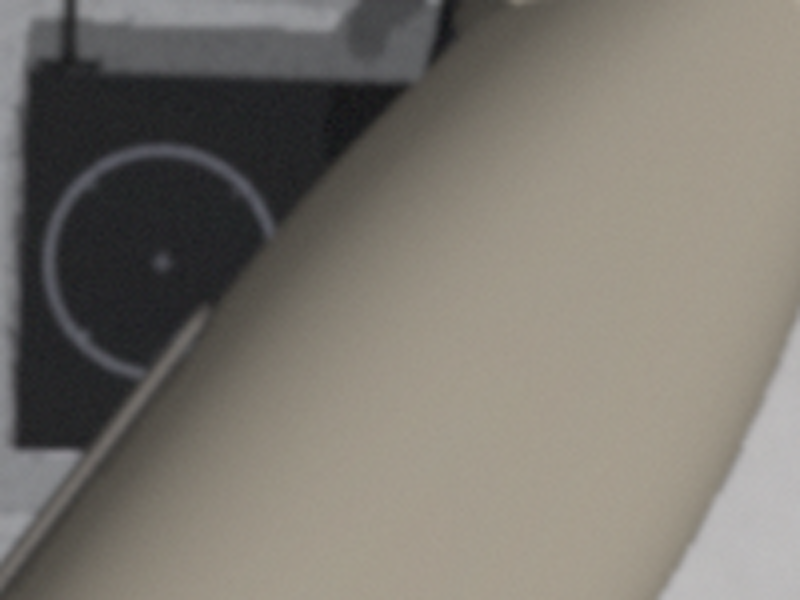

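```bash
python3 -m pendant '[[[0,0.02,0.02],0,1],[[0,0,0],0,1],[[0,0,0],0,1],[[0,0,0],0,1]]' && python3 - <<'E'
from h import *
r=env.read_camera("scene");x0,y0=240,230
cv2.imwrite("pics/scene_12.png",cv2.resize(r["color"][y0:y0+150,x0:x0+200],(800,600),interpolation=cv2.INTER_CUBIC))
E
```

```text
clock: 21.48
tcp_pos: [0.6243, -0.3433, 0.1769]
orientation: [-0.0, 0.659, 0.752, 0.0]
wrist_force: [-0.3, 0.7, -2.5]
finger_gap: 0.0148
```

View pics/scene_12.png

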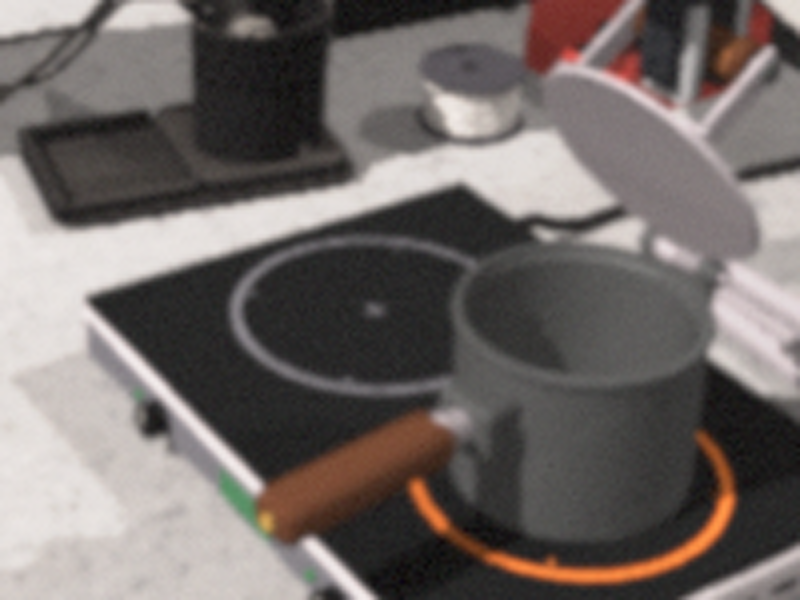

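The pot is unmoved, with the handle end still at (267,523) and the foot inside the ring. The lid is held up at about 60°, and the reel, at (470,90), is untouched. Handing in.

```bash
python3 - <<'E'
from workcell import env
env.hand_in()
E
```

```text
the job is handed in; nothing more can be done
```

I slid the pot by its handle about 0.12 m at constant tool height, with its lid shut, into the orange ring. I then let go of the handle, clamped the roller grip and swung the lid open to about 60°. I handed the job in at about 21.5 s while still holding the lid.

- **Pot in the ring:** after the handle was released, the pot's centre measured about 1 mm off the ring's centre with the top camera and 5 mm with the scene camera, against an 11 mm margin. The two cameras disagree by about 4–5 mm in absolute position. The last scene picture shows the pot still in the same place with the lid up. The top view was blocked by the arm at that point.
- **Lid angle:** about 60°, worked out from the tool's path (75 mm across, 49 mm up). The scene picture agrees by eye, but I did not measure the angle separately.
- **Forces:** the last wrist force was about 2.5 N, mostly a slight upward pull on the lid. During the slide the tool pressed down on the handle with about 4–6 N, and the highest reading at the end of any move was about 12 N.
- **Bystanders:** the reel looks undisturbed in the last picture. The sticks looked unmoved as far as they showed, and the tool stayed away from the cutters. I did not re-measure any of the three.

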